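Feel out the opening of a tile press with a feeler blade

ROBOT

A 6-joint arm with a two-finger parallel gripper is mounted at the origin on the work surface. World frame = base frame: x ahead of the robot, y to its left, z up, the work surface at z = 0. Lengths are in m, angles in rad, forces in N, time in s.
With the tool pointing down it reaches from about 0.375 to 0.975 m from the base axis. Payload 3.8 kg.
Tool frame: the origin (TCP) lies at the very end of the fingers, on their centre line; the grasp point (between the pads) lies env.pinch_z behind it (env.pinch_z is the distance from the TCP to the grasp point, in m); z points along the fingers, y is the direction in which the jaws open and shut (so a half turn about z gives the same grasp; the last joint's range is limited). The gripper opens to 88 mm and grips with 3 to 60 N. Pads are 18 mm wide; open, the fingers measure 123 mm over their backs; the gripper's body (75 mm by 187 mm) begins 45 mm behind the grasp point.
Start: joints at [-1.164, 0.264, 1.604, -0, 1.274, -0.037], TCP at [0.29, -0.61, 0.211] pointing down, gripper open.
Joint ranges: [-2.63, 2.63], [-0.94, 2.18], [0.31, 2.57], [-1.31, 4.45], [0, 2.66], [-2.55, 2.55]. Speed limits (rad/s): [2.57, 2.57, 3.14, 3.14, 3.14, 3.14].

INTERFACE

Orientations are given as a 3x3 rotation matrix whose columns are the frame's x, y, z axes.
In Python, from rig import env gives the robot as it stands. The module is installed in compiled form; this text tells all that it offers.
- The arm moves only by the tool jog_arm, never from a script. Its argument "series" is a list of rows, each a list of 3 entries, a list of its own where there are three numbers: the shift along the world's x, y, z in units of 2.5 cm (1.0 is 2.5 cm), then the turn, a rotation vector about the world's x, y, z in units of 4 degrees (1.0 is 4 degrees), then the opening, from 0 (shut) to 1 (fully open). A call has 1 to 5 rows; each row shifts and turns the commanded pose from where the row before left it; what a row does not reach is not made up. A row lasts 1/12 s, in which the tool goes at most 41.7 mm and 7.16 degrees, less where a joint would pass 70% of its speed; a pose out of reach is approached as far as the arm can. A call with a number of a shift or a turn outside -1 to 1 is refused whole. A call with a gripper value outside its range is refused whole. The fingers move at their own pace and stop on an object; "grip_force" is the grip in N (left out, the last holds). Time passes only in rows, so rows that do not move let the fingers close. It gives the time, the measured TCP pose, the force and the opening at its end, in the units of the state.
- env.get_state(): the state, without advancing time (a new reading comes with each control period).
- env.snapshot(name): name is "scene" or "top"; returns the picture (420x560x3 uint8, red, green, blue); there is no depth.
- env.camera_params(name): a dict with "intrinsics" (3x3 intrinsics, pixels), "R" (3x3) and "t" (3): a world point X has camera coordinates R X + t. Camera axes: x right, y down, z forward; pixel columns grow to the right and rows downward; lengths in m; the calibration is good to about 2 mm. A picture is of the moment at which its call begins. camera_params takes no time and is no camera call.
- env.job_done(): hands the job in, once; it reports no verdict.
Trained networks look in the newest picture that a camera, given by its name, has taken for a name from the list of things; names that differ only in an ending like _2 or _b are one class to them, and where a whole thing is asked for, a point or a joint stands for the part that bears it (a point fixed in the world has none). Each returns a list of dicts, best first, with "p" (0 to 1); they miss things now and then, are a little off and sometimes report something else, mostly with a low value. They report only what shows in the picture. A call takes as long as a camera call. They do not tell look-alikes from the thing itself.
- env.find_in(target, camera): "point" ([x, y, z] in m, in world coordinates, good to about 4 mm: the middle of the surface that is visible of it).
- env.pinpoint(target, camera): "point" ([x, y, z] in m, in world coordinates, good to about 4 mm: a listed point, or the origin of a listed thing).
The state is a dict: "t": time; "joints": joint angles; "joint_vel": joint speeds; "joint_torque": joint torques, N m; "position": TCP position; "tcp_rot": TCP orientation; "force": force on the tool from outside, world axes, zero at the start; "wrist_torque": the same for the moment, N m; "width": opening from 0.0 (shut) to 1.0 (fully open).
Only numpy, scipy, OpenCV 4.12 (cv2) and the standard library are available. Lean on these libraries where they do the work, as an engineer would, in place of code of your own. Each camera call takes 0.05 s, during which the arm holds its last target. There are 200 camera calls.

TASK

Pick up the feeler blade by its upright grip and slide the blade flat and straight into the mouth of the tile press, between the lower plate and the hinged upper platen, until it drags snugly between the two. Do not ram it or prise the platen up, and leave the jar, the tiles and the wooden tool alone. Finish while still holding the feeler at that depth in the closed gripper, so that the press can be set to it.

Things in the scene. Friction and masses are not known exactly. Their poses are not given: they have to be found in the camera images.
- gauge: the feeler, 0.14-0.24 kg: flat steel blade 26 mm wide, 3 mm thick, with an upright square aluminium grip 24 x 24 mm, top 65 mm above the blade's underside. Origin: on the underside, below the grip's centre. x along the blade to its tip (132 mm ahead; 24 mm of blade behind), z up. Starts flat on the bench, grip up. Take it from above by two opposite faces of the grip
- gauge_tip (a point): middle of the tip edge of the blade, on its underside; same axes as the feeler
- press: the tile press, fixed: grey cast base 240 mm (x) x 150 mm (y) with a flat steel lower plate, its top 40 mm above the bench. Origin: middle of the underside, on the bench. x points from the mouth inwards to the hinge, z up. The bare lower plate reaches 68 mm out in front of the mouth; the blade may rest on it. The whole press is under 85 mm tall
- press_mouth (a point): the mouth, 50 mm before the press's middle: on the lower plate's top, mid-width, below the front edge of the platen's flat underside; axes as the press. The blade goes in along +x. The gap is 5.6 to 7.6 mm here (it varies) and narrows by 6 mm in 100 mm inwards: the blade first touches with its tip about 40 to 78 mm past the mouth. The sides are open
- head: the fixed hinge block with the upper platen (0.35 kg) it carries; origin and axes as the press, but 0 to 2 mm higher
- platen (a joint): hinge of the upper platen, rad: 0 is down on its stop, grows as the mouth side lifts. Hinge line 150 mm inwards of the mouth. Its weight bears on the blade with 3 to 5 N; a spring (40 N m/rad) adds 2 to 4 N for every 10 mm the blade goes on after touching. Pinched, the blade drags with about the bearing force: 4 to 8 N is snug. Pressing down on the lower plate alone drags too, but is not snug
- jar: small terracotta jar, 72 mm across, 100 mm tall, origin under its centre: leave alone
- tiles: stack of four terracotta tiles, 90 x 90 mm, 32 mm tall, origin under its centre: leave alone
- rib: wooden spatula 200 mm long, lying flat: leave alone
- platen_lip (a point): mid-width of the front edge of the upper platen, on top of its flared lip. The platen is aluminium, 110 mm wide, flat for 90 mm from the mouth inwards; the lip reaches about 14 mm out in front of the mouth and flares up about 8 mm as a lead-in
There are look-alikes about, which are no part of the job. Of the things shaped like the gauge, the steel one is meant.

How it is judged:
On the way, in this order (a step that is already met when the one before it is completed fails the run):
1. the feeler is picked up in the gripper (height (world z) of gauge above 0.03 m and contact force between the fingers and gauge above 1 N), for 0.2 s.
2. the blade's tip has entered the mouth between the plates (x of gauge_tip in the frame of press_mouth between 0.005 and 0.12 m and y of gauge_tip in the frame of press_mouth between -0.04 and 0.04 m and z of gauge_tip in the frame of press_mouth between -0.003 and 0.007 m), for 0.1 s.
At the end, for the whole second after the job is handed in: Feeler held still in the fingers (over 2 N), its blade pinched: platen bears on it with 1.5-16 N, lower plate with over 1 N; tip 30-115 mm past the mouth, within 35 mm of its middle, flat within 0.12 rad, straight within 0.2 rad; platen lifted under 0.04 rad (contact force between gauge and head between 1.5 and 16 N and contact force between gauge and press above 1 N and value of joint platen below 0.04 rad and x of gauge_tip in the frame of press_mouth between 0.03 and 0.115 m and y of gauge_tip in the frame of press_mouth between -0.035 and 0.035 m and z of gauge_tip in the frame of press_mouth below 0.005 m and angle between the x axis of gauge and the x axis of press, either way round below 0.2 rad and angle between gauge's own z axis and vertical below 0.12 rad and linear speed of gauge below 0.01 m/s and contact force between the fingers and gauge above 2 N); the arm keeps its last pose, push and grip.
It fails at once if the blade is rammed: more than 24 N on the platen (contact force between gauge and head above 24 N).
It fails at once if the platen is prised up more than 0.06 rad (value of joint platen above 0.06 rad).
It fails at once if the arm lifts or pushes the platen itself (contact force between the arm and head above 3 N).
It fails at once if a bystander is moved more than 15 mm (distance of any of jar, tiles, rib from where it was at the start of the episode above 0.015 m).
It also fails if it takes over 51 s, if anything falls off the work surface, if the arm or the gripper's body presses on something with over 40 N, if the wrist force passes 120 N, or if a joint passes its speed limit or range.

## Working session

There is one attempt and no reset: what is moved stays moved. The work goes in short steps, Python scripts to look and compute and a tool call to move; the robot and the scene stay as the last step left them, time stands still between calls to the robot, and variables do not carry over. Pictures are saved under pics/ and viewed, about 8 in all and at most 12, crops included, and the job is handed in when it is done.

Besides the shell and the picture viewer there is one more tool, called after ">>>" as name(argument=value, ...), one argument or row to a line, values as JSON. jog_arm: Moves the arm, as the interface text tells. Its arguments: {"type":"object","properties":{"series":{"type":"array","items":{"type":"array"}},"grip_force":{"type":"number"}},"required":["series"]}

```bash
mkdir -p pics
cat > h.py <<'E'
import numpy as np, cv2
from rig import env
def snap(cam,name,crop=None,scale=1):
    im=env.snapshot(cam)[:,:,::-1]
    if crop: x0,y0,x1,y1=crop; im=im[y0:y1,x0:x1]
    if scale!=1: im=cv2.resize(im,None,fx=scale,fy=scale,interpolation=cv2.INTER_CUBIC)
    cv2.imwrite(f'pics/{name}.png',im)
def proj(cam,X):
    c=env.camera_params(cam); p=np.array(c['intrinsics'])@(np.array(c['R'])@np.array(X)+np.array(c['t'])); return p[:2]/p[2]
def ray(cam,uv,z):
    c=env.camera_params(cam);K,R,t=[np.array(c[k]) for k in('intrinsics','R','t')]
    o=-R.T@t; d=R.T@np.linalg.solve(K,[uv[0],uv[1],1]); return o+d*(z-o[2])/d[2]
E
python3 - <<'E'
from h import *
np.set_printoptions(precision=4,suppress=True)
snap('top','top1');snap('scene','scene1')
for n in ['gauge','gauge_tip','press','press_mouth','platen_lip','jar','tiles','rib']:
  for c in ['top','scene']:
    print(n,c,[(np.round(d['point'],3),round(d['p'],2),np.round(proj(c,d['point']))) for d in env.pinpoint(n,c)])
print(env.pinch_z,env.get_state())
E
```

```text
gauge top [(array([ 0.319, -0.384,  0.007]), 0.96, array([406., 272.])), (array([ 0.48 , -0.224,  0.002]), 0.9, array([354., 218.])), (array([ 0.706, -0.189, -0.003]), 0.66, array([344., 145.])), (array([ 0.343, -0.249, -0.   ]), 0.59, array([362., 263.]))]
gauge scene [(array([ 0.319, -0.384, -0.   ]), 0.86, array([125., 224.])), (array([ 0.348, -0.247, -0.001]), 0.83, array([174., 216.])), (array([ 0.712, -0.188, -0.005]), 0.77, array([240., 291.])), (array([ 0.479, -0.222, -0.002]), 0.64, array([196., 238.]))]
gauge_tip top [(array([ 0.226, -0.193, -0.   ]), 0.93, array([342., 301.])), (array([ 0.334, -0.516,  0.004]), 0.65, array([450., 268.])), (array([ 0.433, -0.099,  0.002]), 0.58, array([313., 232.])), (array([ 0.583, -0.234,  0.003]), 0.57, array([359., 185.]))]
gauge_tip scene [(array([ 0.427, -0.102,  0.001]), 0.93, array([229., 216.])), (array([ 0.229, -0.196, -0.001]), 0.93, array([180., 193.])), (array([ 0.333, -0.511,  0.   ]), 0.82, array([ 78., 239.])), (array([ 0.585, -0.234,  0.003]), 0.65, array([204., 262.]))]
press top [(array([0.553, 0.089, 0.044]), 0.56, array
[... 852 characters left out ...]
5, array([413., 217.]))]
rib scene [(array([0.509, 0.439, 0.002]), 0.71, array([390., 183.])), (array([0.366, 0.198, 0.004]), 0.66, array([306., 181.]))]
0.0187 {'t': 0.9, 'joints': array([-1.1639,  0.2638,  1.604 ,  0.    ,  1.2737, -0.0369]), 'joint_vel': array([-0.0006,  0.0002,  0.0009, -0.0021,  0.0011, -0.0007]), 'joint_torque': array([ -0.0015, -50.2041, -35.7265,   0.0728,   0.0182,   0.    ]), 'position': array([ 0.2898, -0.6096,  0.2112]), 'tcp_rot': array([[ 0.9031,  0.4293,  0.0001],
       [ 0.4293, -0.9031, -0.0001],
       [ 0.    ,  0.0001, -1.    ]]), 'force': array([ 0.0956,  0.3073, -0.5393]), 'wrist_torque': array([-0.0195,  0.0141,  0.0114]), 'width': 0.9973268410456331}
```

View pics/top1.png

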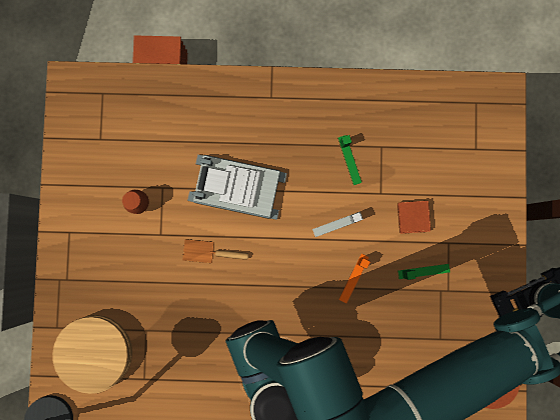

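Run:
```python
import cv2,numpy as np
a=cv2.imread('pics/top1.png')[120:315,230:480];b=cv2.imread('pics/scene1.png')[150:330,60:380]
a=cv2.resize(a,(750,585),interpolation=2);b=cv2.resize(b,(800,450),interpolation=2)
cv2.imwrite('pics/ta.png',a);cv2.imwrite('pics/sb.png',b)
```

```text
(no output)
```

View pics/ta.png

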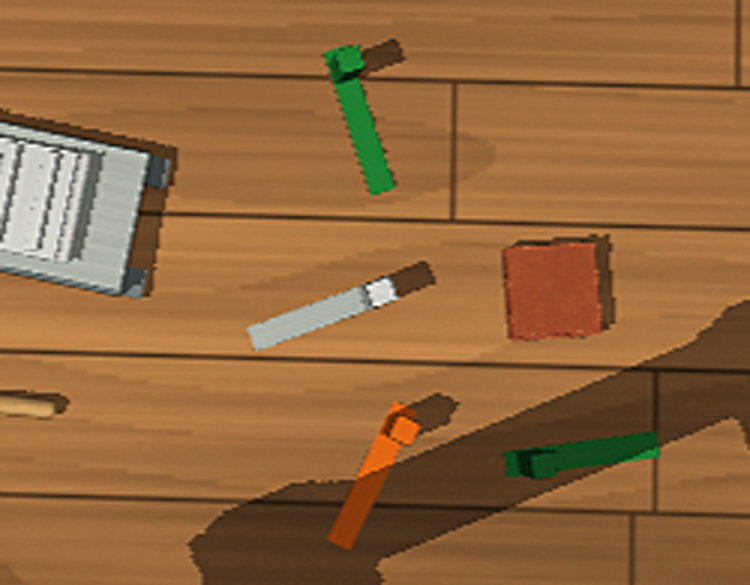

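View pics/sb.png

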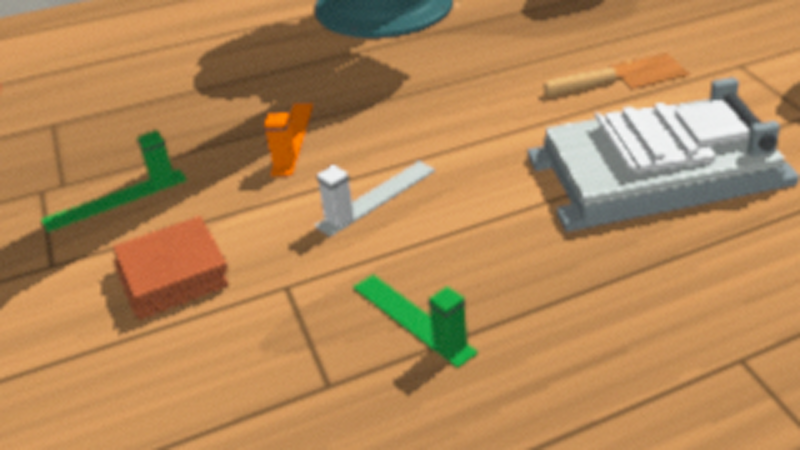

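The four gauge-shaped things in the top view are green at (346,145), steel at (354,218), orange at (362,263) and green at (406,272). The bare-metal grey one at (354,218), with a white-grey grip and its tip towards (313,232), is the steel feeler, and the crop confirms this. Its origin-to-tip distance is 132 mm, which matches the description. The press mouth faces right, towards world −y. Next I measure the press yaw.

Run:
```python
from h import *
np.set_printoptions(precision=4,suppress=True)
im=cv2.imread('pics/top1.png')
cv2.imwrite('pics/press.png',cv2.resize(im[145:225,185:295],None,fx=7,fy=7,interpolation=cv2.INTER_CUBIC))
# gauge grip top from steel mask: project predictions
hsv=cv2.cvtColor(im,cv2.COLOR_BGR2HSV)
m=((hsv[...,1]<60)&(hsv[...,2]>110)).astype(np.uint8)
n,l,s,c=cv2.connectedComponentsWithStats(m)
for i in range(1,n):
  x,y,w,h,a=s[i]
  if a>150 and y>120 and x>150 and x<400: 
    pts=np.argwhere(l==i)[:,::-1].astype(np.float32); r=cv2.minAreaRect(pts); print(s[i],r,cv2.boxPoints(r).tolist())
for uv in [(280,170),(272,217)]: print(ray('top',uv,.04))
print([proj('top',[.4795,-.223,z]) for z in (0,.065)],proj('top',[.43,-.1005,0]))
acc={}
for n in ['press','press_mouth','platen_lip','gauge','gauge_tip','head']:
  for c in ['top','scene']:
    for k in range(3):
      env.snapshot(c)
      for d in env.pinpoint(n,c): 
        p=np.array(d['point'])
        if n[:5]=='gauge' and np.linalg.norm(p[:2]-[.455,-.16])>.1: continue
        acc.setdefault((n,c),[]).append(p)
for k in acc: print(k,len(acc[k]),np.median(acc[k],0))
```

```text
[ 188  155   92   63 3159] ((233.26885986328125, 185.7176513671875), (84.07494354248047, 47.89398956298828), 11.84207534790039) [[187.2117919921875, 200.5282745361328], [197.04034423828125, 153.6536102294922], [279.325927734375, 170.9070281982422], [269.49737548828125, 217.7816925048828]]
[312 213  51  24 412] ((337.0693054199219, 224.065673828125), (8.37270450592041, 50.49253845214844), 70.01689147949219) [[311.912353515625, 228.75909423828125], [359.36492919921875, 211.50363159179688], [362.22625732421875, 219.37225341796875], [314.773681640625, 236.62771606445312]]
[250 383  32  37 175] ((261.3045959472656, 397.909423828125), (15.606795310974121, 44.811126708984375), 37.405357360839844) [[241.4956512451172, 410.96728515625], [268.7161560058594, 375.3712158203125], [281.113525390625, 384.8515625], [253.89303588867188, 420.4476318359375]]
[0.6164 0.0082 0.04  ]
[0.4739 0.0282 0.04  ]
[array([353.9913, 218.049 ]), array([357.101, 217.107])] [313.7105 233.0479]
('press', 'scene') 5 [0.5622 0.1375 0.001 ]
('press_mouth', 'top') 3 [0.5575 0.0882 0.0427]
('press_mouth', 'scene') 3 [0.556  0.0887 0.0414]
('platen_lip', 'top') 3 [0.5511 0.0768 0.0673]
('platen_lip', 'scene') 4 [0.5535 0.0758 0.0697]
('gauge', 'top') 3 [ 0.4786 -0.223   0.0009]
('gauge', 'scene') 3 [ 0.4809 -0.225  -0.0019]
('gauge_tip', 'top') 3 [ 0.4318 -0.0976 -0.0014]
('gauge_tip', 'scene') 3 [ 0.4298 -0.0996  0.0004]
('head', 'top') 3 [0.5658 0.139  0.0028]
('head', 'scene') 3 [ 0.5628  0.1435 -0.0015]
```

View pics/press.png

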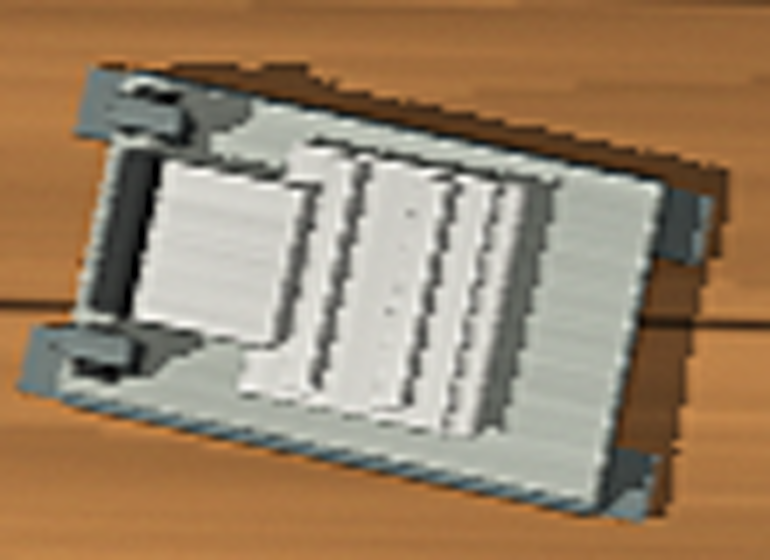

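The crop shows the lower plate's front edge running from (279.7,170.7) to (270.7,217.9) in top-view pixels. Its sides run (195.7,202.1)→(270.7,217.9) and (222.1,159.0)→(279.7,170.7). I'm starting the approach above the feeler and refining the yaws.

>>> jog_arm(
  series=[
    [[0.34, 0.7, -0.1], [0, 0, 0.98], 1],
    [[0.34, 0.7, -0.1], [0, 0, 0.98], 1],
    [[0.34, 0.7, -0.1], [0, 0, 0.98], 1],
    [[0.34, 0.7, -0.1], [0, 0, 0.98], 1],
    [[0.34, 0.7, -0.1], [0, 0, 0.98], 1],
  ],
  grip_force=40,
)

```text
t: 4.92
position: [0.3326, -0.5214, 0.1985]
tcp_rot: [[0.705, 0.71, 0.0], [0.71, -0.705, -0.0], [-0.0, 0.0, -1.0]]
force: [-0.5, 0.7, -0.7]
width: 0.998
```

>>> jog_arm(
  series=[
    [[0.34, 0.7, -0.1], [0, 0, 0.98], 1],
    [[0.34, 0.7, -0.1], [0, 0, 0.98], 1],
    [[0.34, 0.7, -0.1], [0, 0, 0.98], 1],
    [[0.34, 0.7, -0.1], [0, 0, 0.98], 1],
    [[0.34, 0.7, -0.1], [0, 0, 0.98], 1],
  ],
)

```text
t: 5.33
position: [0.3752, -0.4338, 0.1862]
tcp_rot: [[0.426, 0.905, 0.0], [0.905, -0.426, -0.0], [-0.0, 0.0, -1.0]]
force: [-0.3, 0.0, 0.2]
width: 1.002
```

>>> jog_arm(
  series=[
    [[0.34, 0.7, -0.1], [0, 0, 0.98], 1],
    [[0.34, 0.7, -0.1], [0, 0, 0.98], 1],
    [[0.34, 0.7, -0.1], [0, 0, 0.98], 1],
    [[0.34, 0.7, -0.1], [0, 0, 0.98], 1],
    [[0.34, 0.7, -0.1], [0, 0, 0.98], 1],
  ],
)

```text
t: 5.75
position: [0.4177, -0.3463, 0.1737]
tcp_rot: [[0.097, 0.995, 0.0], [0.995, -0.097, -0.0], [-0.0, 0.0, -1.0]]
force: [-0.0, 0.3, 0.2]
width: 0.998
```

>>> jog_arm(
  series=[
    [[0.34, 0.7, -0.1], [0, 0, 0.98], 1],
    [[0.34, 0.7, -0.1], [0, 0, 0.98], 1],
    [[0.34, 0.7, -0.1], [0, 0, 0.98], 1],
    [[0.34, 0.7, -0.1], [0, 0, 0.98], 1],
    [[0.34, 0.7, -0.1], [0, 0, 0.98], 1],
  ],
)

```text
t: 6.17
position: [0.4602, -0.2588, 0.1612]
tcp_rot: [[-0.242, 0.97, 0.0], [0.97, 0.242, -0.0], [-0.0, 0.0, -1.0]]
force: [-0.3, 0.4, 0.6]
width: 1.005
```

Run:
```python
from h import *
np.set_printoptions(precision=4,suppress=True)
def yaw(a,b,z): A,B=ray('top',a,z),ray('top',b,z); d=B-A; return A[:2],B[:2],np.degrees(np.arctan2(d[1],d[0])),np.linalg.norm(d)
print('front',yaw((279.7,170.7),(270.7,217.9),.04))
print('side1',yaw((270.7,217.9),(195.7,202.1),.04)); print('side2',yaw((279.7,170.7),(222.1,159.0),.04))
im=cv2.imread('pics/top1.png');hsv=cv2.cvtColor(im,cv2.COLOR_BGR2HSV)
m=((hsv[...,1]<60)&(hsv[...,2]>110)).astype(np.uint8); m[:, :312]=0
n,l,s,c=cv2.connectedComponentsWithStats(m); i=l[224,337]
pts=np.argwhere(l==i)[:,::-1]; pts=pts[pts[:,0]<345]
W=np.array([ray('top',p,.003)[:2] for p in pts]); u,S,v=np.linalg.svd(W-W.mean(0)); print('blade',W.mean(0),np.degrees(np.arctan2(v[0,1],v[0,0])))
b=W.mean(0); d=v[0]; print('perp offset of origin', np.cross(d,np.array([.4797,-.2235])-b))
s=env.get_state(); print(s['t'],s['position'],s['tcp_rot'],s['width'])
```

```text
front (array([0.6143, 0.009 ]), array([0.4711, 0.032 ]), np.float64(170.86450939687293), np.float64(0.14501231552824073))
side1 (array([0.4711, 0.032 ]), array([0.5123, 0.259 ]), np.float64(79.7036295720231), np.float64(0.23071551947526062))
side2 (array([0.6143, 0.009 ]), array([0.6451, 0.1841]), np.float64(80.0070858651366), np.float64(0.1777648551160143))
blade [ 0.4499 -0.1466] -67.60806290824016
perp offset of origin -0.0017109542484764727
6.1667 [ 0.4602 -0.2588  0.1612] [[-0.2422  0.9702  0.0004]
 [ 0.9702  0.2422 -0.0003]
 [-0.0003  0.0003 -1.    ]] 1.0051704192677275<stdin>:11: DeprecationWarning: Arrays of 2-dimensional vectors are deprecated. Use arrays of 3-dimensional vectors instead. (deprecated in NumPy 2.0)
```

>>> jog_arm(
  series=[
    [[0.4, 0.71, 0], [0, 0, 0.7], 1],
    [[0.41, 0.71, 0], [0, 0, 0.7], 1],
    [[0, 0, -1], [0, 0, 0.65], 1],
    [[0, 0, -1], [0, 0, 0], 1],
    [[0, 0, -0.6], [0, 0, 0], 1],
  ],
)

```text
t: 6.58
position: [0.4795, -0.2231, 0.0944]
tcp_rot: [[-0.376, 0.927, -0.001], [0.927, 0.376, 0.001], [0.001, -0.001, -1.0]]
force: [-0.8, -0.3, -0.2]
width: 1.004
```

Run:
```python
from h import *
s=env.get_state(); p=s['position'];print(p,s['tcp_rot'][:,1])
c=proj('scene',[.4805,-.2232,.06]).astype(int)
snap('scene','pre',(c[0]-60,c[1]-50,c[0]+60,c[1]+40),6)
print([(c,d['p'],d['point']) for c in('top','scene') for d in (env.snapshot(c),env.pinpoint('gauge',c))[1] if abs(d['point'][1]+.22)<.02 and d['point'][0]<.6])
```

```text
[ 0.47950672 -0.22312576  0.09436998] [ 0.92650123  0.37629059 -0.00093298]
[('top', 0.78, [0.4792, -0.2237, 0.0042]), ('scene', 0.59, [0.4807, -0.2211, -0.0003])]
```

View pics/pre.png

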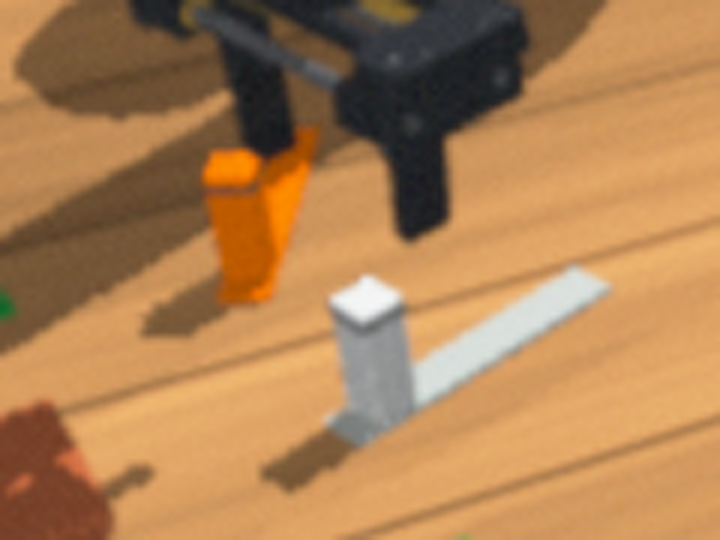

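The fingers straddle the steel grip, and the orange decoy is clear of them. I descend and grip.

>>> jog_arm(
  series=[
    [[0, 0, -1], [0, 0, 0], 1],
    [[0, 0, -1], [0, 0, 0], 1],
    [[0, 0, -0.9], [0, 0, 0], 1],
    [[0, 0, -0.43], [0, 0, 0], 1],
    [[0, 0, 0], [0, 0, 0], 0.5],
  ],
)

```text
t: 7.25
position: [0.4788, -0.2237, 0.0115]
tcp_rot: [[-0.375, 0.927, -0.003], [0.927, 0.375, 0.001], [0.002, -0.002, -1.0]]
force: [-0.3, 1.0, 0.4]
width: 0.946
```

>>> jog_arm(
  series=[
    [[0, 0, 0], [0, 0, 0], 0],
    [[0, 0, 0], [0, 0, 0], 0],
    [[0, 0, 0], [0, 0, 0], 0],
    [[0, 0, 0], [0, 0, 0], 0],
    [[0, 0, 0], [0, 0, 0], 0],
  ],
)

```text
t: 7.67
position: [0.4809, -0.2245, 0.014]
tcp_rot: [[-0.375, 0.927, 0.002], [0.927, 0.375, -0.001], [-0.002, 0.001, -1.0]]
force: [-0.7, -1.4, 0.2]
width: 0.568
```

>>> jog_arm(
  series=[
    [[0, 0, 0], [0, 0, 0], 0],
    [[0, 0, 0], [0, 0, 0], 0],
    [[0, 0, 0], [0, 0, 0], 0],
  ],
)

```text
t: 7.92
position: [0.4801, -0.2241, 0.013]
tcp_rot: [[-0.375, 0.927, 0.0], [0.927, 0.375, -0.0], [-0.0, 0.0, -1.0]]
force: [-0.2, 0.6, 0.3]
width: 0.344
```

>>> jog_arm(
  series=[
    [[0, 0, 0], [0, 0, 0], 0],
    [[0, 0, 0], [0, 0, 0], 0],
    [[0, 0, 0], [0, 0, 0], 0],
    [[0, 0, 0], [0, 0, 0], 0],
    [[0, 0, 0], [0, 0, 0], 0],
  ],
  grip_force=50,
)

```text
t: 8.33
position: [0.4801, -0.2241, 0.0128]
tcp_rot: [[-0.375, 0.927, -0.0], [0.927, 0.375, 0.0], [0.0, -0.0, -1.0]]
force: [0.6, 0.8, 0.6]
width: 0.267
```

>>> jog_arm(
  series=[
    [[0, 0, 0.2], [0, 0, 0], 0],
    [[0, 0, 0.5], [0, 0, 0], 0],
    [[0, 0, 0.8], [0, 0, 0], 0],
    [[0, 0, 0.8], [0, 0, 0], 0],
    [[0, 0, 0.7], [0, 0, 0], 0],
  ],
)

```text
t: 8.75
position: [0.4802, -0.2242, 0.0897]
tcp_rot: [[-0.375, 0.927, 0.001], [0.927, 0.375, -0.0], [-0.001, 0.0, -1.0]]
force: [1.1, 0.1, -1.0]
width: 0.266
```

>>> jog_arm(
  series=[
    [[0, 0, 0], [0, 0, 0], 0],
    [[0, 0, 0], [0, 0, 0], 0],
    [[0, 0, 0], [0, 0, 0], 0],
    [[0, 0, 0], [0, 0, 0], 0],
  ],
)

```text
t: 9.08
position: [0.4789, -0.2235, 0.0865]
tcp_rot: [[-0.375, 0.927, -0.002], [0.927, 0.375, 0.001], [0.002, -0.002, -1.0]]
force: [-0.5, -0.5, -1.7]
width: 0.266
```

The feeler is held (width 0.266, about 23.5 mm) and lifted. I move it in front of the mouth and align the yaw.

>>> jog_arm(
  series=[
    [[0.24, 0.74, 0], [0, 0, -0.99], 0],
    [[0.24, 0.74, 0], [0, 0, -0.99], 0],
    [[0.24, 0.74, 0], [0, 0, -0.99], 0],
    [[0.24, 0.74, 0], [0, 0, -0.99], 0],
    [[0.24, 0.74, 0], [0, 0, -0.99], 0],
  ],
)

```text
t: 9.5
position: [0.509, -0.1304, 0.0862]
tcp_rot: [[-0.035, 0.999, -0.003], [0.999, 0.035, 0.001], [0.001, -0.003, -1.0]]
force: [-0.2, -0.1, -2.1]
width: 0.268
```

>>> jog_arm(
  series=[
    [[0.24, 0.73, 0], [0, 0, -0.99], 0],
    [[0.24, 0.73, 0], [0, 0, -0.99], 0],
    [[0.24, 0.73, 0], [0, 0, -0.99], 0],
    [[0, 0, -0.5], [0, 0, 0], 0],
    [[0, 0, 0], [0, 0, 0], 0],
  ],
)

```text
t: 9.92
position: [0.5257, -0.0758, 0.072]
tcp_rot: [[0.164, 0.986, -0.006], [0.986, -0.164, 0.001], [-0.0, -0.006, -1.0]]
force: [-1.0, 0.9, -1.4]
width: 0.266
```

>>> jog_arm(
  series=[
    [[0, 0, 0], [0, 0, 0], 0],
    [[0, 0, 0], [0, 0, 0], 0],
    [[0, 0, 0], [0, 0, 0], 0],
    [[0, 0, 0], [0, 0, 0], 0],
  ],
)

```text
t: 10.25
position: [0.528, -0.0776, 0.0755]
tcp_rot: [[0.168, 0.986, 0.0], [0.986, -0.168, -0.0], [-0.0, 0.0, -1.0]]
force: [0.1, 0.4, -1.5]
width: 0.271
```

Run:
```python
from h import *
np.set_printoptions(precision=4,suppress=True)
a=env.snapshot('top')[:,:,::-1];b=env.snapshot('scene')[:,:,::-1]
c=proj('top',[.55,.06,.05]).astype(int);e=proj('scene',[.55,.06,.05]).astype(int)
A=cv2.resize(a[c[1]-35:c[1]+45,c[0]-60:c[0]+75],None,fx=5.6,fy=5.6,interpolation=2)[:300*2]
B=cv2.resize(b[e[1]-40:e[1]+40,e[0]-70:e[0]+70],None,fx=5.6,fy=5.6,interpolation=2)
cv2.imwrite('pics/a2.png',A);cv2.imwrite('pics/b2.png',B)
for n in ['gauge','gauge_tip','press_mouth']:
  for cam in ('top','scene'):
    q=[]
    for k in range(3):
      env.snapshot(cam); q+=[d['point'] for d in env.pinpoint(n,cam) if abs(d['point'][0]-.54)<.06 and abs(d['point'][1])<.13 and d['point'][2]>.02]
    if q: print(n,cam,len(q),np.median(q,0))
s=env.get_state();print(s['t'],s['position'],s['tcp_rot'],s['force'],s['wrist_torque'],s['joints'])
```

```text
gauge scene 4 [ 0.5308 -0.0763  0.0606]
gauge_tip top 3 [0.5525 0.055  0.0607]
gauge_tip scene 3 [0.5478 0.055  0.0638]
press_mouth top 3 [0.5573 0.0905 0.0426]
press_mouth scene 4 [0.5557 0.0882 0.0437]
12.15 [ 0.5281 -0.0768  0.0754] [[ 0.1676  0.9858  0.    ]
 [ 0.9858 -0.1676  0.    ]
 [ 0.      0.     -1.    ]] [-0.3359  0.9324 -0.8004] [-0.0788 -0.0545 -0.0489] [-0.1912  0.1246  2.0371  0.      0.9799 -0.0228]
```

View pics/b2.png

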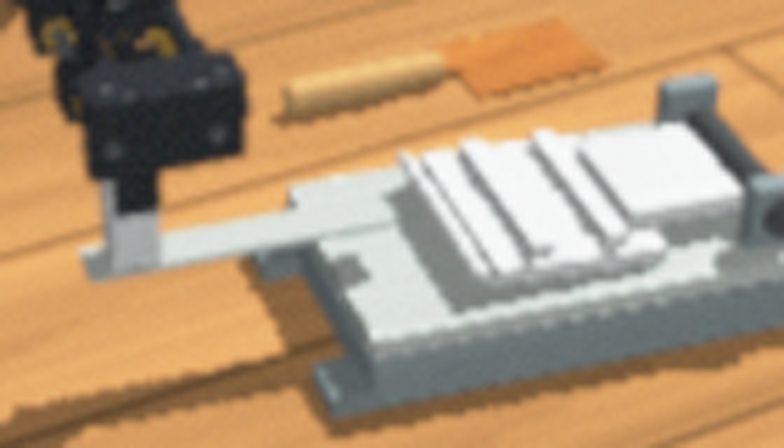

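The feeler is level, centred and pointing at the mouth. The tip is about 35 mm in front of it and 22 mm above the plate. I lower it to find the plate.

>>> jog_arm(
  series=[
    [[0, 0, -0.4], [0, 0, 0], 0],
    [[0, 0, -0.3], [0, 0, 0], 0],
    [[0, 0, -0.12], [0, 0, 0], 0],
    [[0, 0, 0], [0, 0, 0], 0],
    [[0, 0, 0], [0, 0, 0], 0],
  ],
)

```text
t: 12.57
position: [0.5275, -0.0768, 0.0541]
tcp_rot: [[0.168, 0.986, -0.001], [0.986, -0.168, 0.0], [0.0, -0.001, -1.0]]
force: [-0.1, 0.3, -2.2]
width: 0.265
```

>>> jog_arm(
  series=[
    [[0, 0, 0], [0, 0, 0], 0],
    [[0, 0, 0], [0, 0, 0], 0],
    [[0, 0, 0], [0, 0, 0], 0],
  ],
)

```text
t: 12.82
position: [0.5284, -0.0769, 0.0552]
tcp_rot: [[0.168, 0.986, 0.001], [0.986, -0.168, -0.0], [-0.0, 0.001, -1.0]]
force: [-0.5, 0.3, -1.2]
width: 0.271
```

>>> jog_arm(
  series=[
    [[0, 0, -0.03], [0, 0, 0], 0],
    [[0, 0, 0], [0, 0, 0], 0],
    [[0, 0, 0], [0, 0, 0], 0],
    [[0, 0, 0], [0, 0, 0], 0],
  ],
)

```text
t: 13.15
position: [0.5281, -0.0769, 0.0542]
tcp_rot: [[0.168, 0.986, 0.0], [0.986, -0.168, -0.0], [-0.0, 0.0, -1.0]]
force: [1.0, -0.6, -1.2]
width: 0.27
```

>>> jog_arm(
  series=[
    [[0, 0, -0.03], [0, 0, 0], 0],
    [[0, 0, 0], [0, 0, 0], 0],
    [[0, 0, 0], [0, 0, 0], 0],
    [[0, 0, 0], [0, 0, 0], 0],
  ],
)

```text
t: 13.48
position: [0.528, -0.0768, 0.0533]
tcp_rot: [[0.168, 0.986, -0.0], [0.986, -0.168, 0.0], [-0.0, -0.0, -1.0]]
force: [-0.2, 0.7, -1.7]
width: 0.272
```

>>> jog_arm(
  series=[
    [[0, 0, -0.02], [0, 0, 0], 0],
    [[0, 0, 0], [0, 0, 0], 0],
    [[0, 0, 0], [0, 0, 0], 0],
    [[0, 0, 0], [0, 0, 0], 0],
  ],
)

```text
t: 13.82
position: [0.5281, -0.0769, 0.0529]
tcp_rot: [[0.168, 0.986, 0.0], [0.986, -0.168, 0.0], [0.0, 0.0, -1.0]]
force: [0.1, 0.6, -1.9]
width: 0.267
```

>>> jog_arm(
  series=[
    [[0, 0, -0.02], [0, 0, 0], 0],
    [[0, 0, 0], [0, 0, 0], 0],
    [[0, 0, 0], [0, 0, 0], 0],
    [[0, 0, 0], [0, 0, 0], 0],
  ],
)

```text
t: 14.15
position: [0.5282, -0.0769, 0.0525]
tcp_rot: [[0.168, 0.986, 0.0], [0.986, -0.168, -0.0], [-0.0, 0.0, -1.0]]
force: [-0.7, -1.0, -0.1]
width: 0.265
```

>>> jog_arm(
  series=[
    [[0, 0, -0.02], [0, 0, 0], 0],
    [[0, 0, 0], [0, 0, 0], 0],
    [[0, 0, 0], [0, 0, 0], 0],
    [[0, 0, 0], [0, 0, 0], 0],
  ],
)

```text
t: 14.48
position: [0.5283, -0.077, 0.0521]
tcp_rot: [[0.168, 0.986, 0.0], [0.986, -0.168, -0.0], [-0.0, 0.0, -1.0]]
force: [-0.8, -0.8, 1.4]
width: 0.27
```

Plate contact found at TCP z ≈ 0.0526. I ease off slightly and slide in.

>>> jog_arm(
  series=[
    [[0, 0, 0.012], [0, 0, 0], 0],
    [[0.04, 0.236, 0], [0, 0, 0], 0],
    [[0.04, 0.236, 0], [0, 0, 0], 0],
    [[0.04, 0.236, 0], [0, 0, 0], 0],
    [[0.04, 0.236, 0], [0, 0, 0], 0],
  ],
)

```text
t: 14.9
position: [0.5324, -0.0526, 0.0523]
tcp_rot: [[0.168, 0.986, 0.0], [0.986, -0.168, -0.0], [-0.0, 0.0, -1.0]]
force: [-0.6, -1.2, 2.2]
width: 0.267
```

>>> jog_arm(
  series=[
    [[0.04, 0.236, 0], [0, 0, 0], 0],
    [[0.04, 0.236, 0], [0, 0, 0], 0],
    [[0.04, 0.236, 0], [0, 0, 0], 0],
    [[0.04, 0.236, 0], [0, 0, 0], 0],
    [[0, 0, 0], [0, 0, 0], 0],
  ],
)

```text
t: 15.32
position: [0.5365, -0.0283, 0.0523]
tcp_rot: [[0.167, 0.986, 0.001], [0.986, -0.167, 0.001], [0.001, 0.001, -1.0]]
force: [0.4, 1.9, 1.7]
width: 0.267
```

>>> jog_arm(
  series=[
    [[0.04, 0.236, 0], [0, 0, 0], 0],
    [[0.04, 0.236, 0], [0, 0, 0], 0],
    [[0, 0, 0], [0, 0, 0], 0],
    [[0, 0, 0], [0, 0, 0], 0],
    [[0, 0, 0], [0, 0, 0], 0],
  ],
)

```text
t: 15.73
position: [0.5385, -0.0174, 0.0523]
tcp_rot: [[0.168, 0.986, 0.001], [0.986, -0.168, 0.001], [0.001, 0.001, -1.0]]
force: [0.8, 2.0, 4.6]
width: 0.268
```

>>> jog_arm(
  series=[
    [[0, 0, 0.02], [0, 0, 0], 0],
    [[0, 0, 0], [0, 0, 0], 0],
    [[0, 0, 0], [0, 0, 0], 0],
  ],
)

```text
t: 15.98
position: [0.538, -0.0178, 0.0525]
tcp_rot: [[0.168, 0.986, -0.0], [0.986, -0.168, 0.0], [0.0, -0.0, -1.0]]
force: [1.2, 1.4, 1.3]
width: 0.271
```

```bash
cat >> h.py <<'E'
ex=np.array([.170,.985,0]);M=np.array([.5557,.088,.04])
def stat(n=6):
    F=[];P=[];T=[]
    for k in range(n): env.snapshot('scene'); s=env.get_state();F.append(s['force']);P.append(s['position']);T.append(s['wrist_torque'])
    p=np.mean(P,0); tip=p+.132*s['tcp_rot'][:,0]-M
    F=np.mean(F,0); print('t',s['t'],'F',F.round(2),'Ffwd',round(F@ex,2),'T',np.mean(T,0).round(3),'pos',p.round(4),'tip fwd',round(tip@ex,4),'tilt',s['tcp_rot'][:,2].round(4))
E
python3 - <<'E'
from h import *
stat(8)
im=env.snapshot('scene')[:,:,::-1]; e=proj('scene',[.55,.06,.05]).astype(int)
cv2.imwrite('pics/b3.png',cv2.resize(im[e[1]-40:e[1]+40,e[0]-70:e[0]+70],None,fx=5.6,fy=5.6,interpolation=2))
E
```

```text
t 16.3833 F [1.13 1.38 1.97] Ffwd 1.56 T [ 0.375 -0.285 -0.045] pos [ 0.538  -0.0178  0.0525] tip fwd 0.0247 tilt [-3.e-04  1.e-04 -1.e+00]
```

View pics/b3.png

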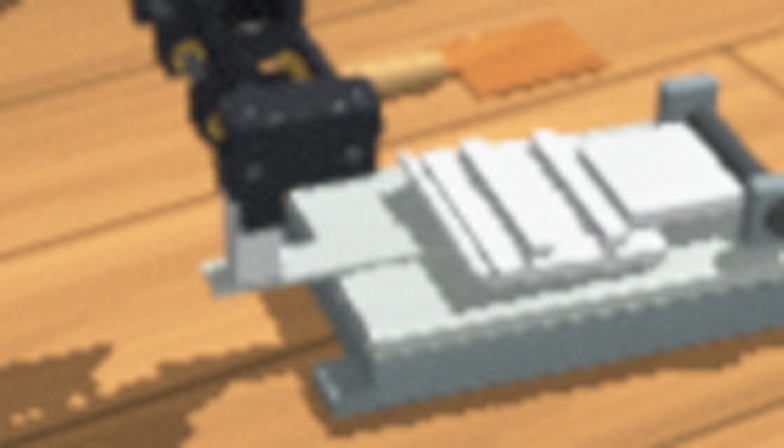

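The tip is under the lip and centred, with the platen not lifted. From here I go slowly and watch the drag.

>>> jog_arm(
  series=[
    [[0.017, 0.099, 0], [0, 0, 0], 0],
    [[0.017, 0.099, 0], [0, 0, 0], 0],
    [[0.017, 0.099, 0], [0, 0, 0], 0],
    [[0.017, 0.099, 0], [0, 0, 0], 0],
    [[0.017, 0.099, 0], [0, 0, 0], 0],
  ],
)

```text
t: 16.85
position: [0.5402, -0.0055, 0.0527]
tcp_rot: [[0.167, 0.986, -0.0], [0.986, -0.167, -0.0], [-0.0, -0.0, -1.0]]
force: [-0.9, -3.3, 4.0]
width: 0.266
```

>>> jog_arm(
  series=[
    [[0.007, 0.04, 0], [0, 0, 0], 0],
    [[0.007, 0.04, 0], [0, 0, 0], 0],
    [[0.007, 0.04, 0], [0, 0, 0], 0],
    [[0.007, 0.04, 0], [0, 0, 0], 0],
  ],
)

```text
t: 17.18
position: [0.541, -0.0015, 0.0528]
tcp_rot: [[0.168, 0.986, 0.0], [0.986, -0.168, -0.0], [-0.0, 0.0, -1.0]]
force: [-1.2, -2.1, 4.3]
width: 0.263
```

>>> jog_arm(
  series=[
    [[0.007, 0.04, 0], [0, 0, 0], 0],
    [[0.007, 0.04, 0], [0, 0, 0], 0],
    [[0.007, 0.04, 0], [0, 0, 0], 0],
    [[0.007, 0.04, 0], [0, 0, 0], 0],
  ],
)

```text
t: 17.52
position: [0.5417, 0.0025, 0.0528]
tcp_rot: [[0.168, 0.986, 0.0], [0.986, -0.168, -0.0], [-0.0, 0.0, -1.0]]
force: [0.1, -3.2, 4.7]
width: 0.266
```

```bash
python3 -c "from h import *; stat()"
```

```text
t 17.8167 F [-0.48 -2.31  4.84] Ffwd -2.35 T [-0.385  0.064  0.034] pos [0.5417 0.0027 0.0528] tip fwd 0.0455 tilt [ 3.e-04  2.e-04 -1.e+00]
```

Drag is about 2.4 N with about 6.5 N of plate load, so it is mostly the plate. I lighten the downward pressure to make the pinch readable.

>>> jog_arm(
  series=[
    [[0, 0, 0.03], [0, 0, 0], 0],
    [[0.007, 0.04, 0], [0, 0, 0], 0],
    [[0.007, 0.04, 0], [0, 0, 0], 0],
    [[0.007, 0.04, 0], [0, 0, 0], 0],
    [[0.007, 0.04, 0], [0, 0, 0], 0],
  ],
)

```text
t: 18.23
position: [0.5418, 0.0069, 0.0529]
tcp_rot: [[0.168, 0.986, -0.001], [0.986, -0.168, 0.0], [0.0, -0.001, -1.0]]
force: [-0.4, -0.6, 0.0]
width: 0.265
```

```bash
python3 -c "from h import *; stat()"
```

```text
t 18.5333 F [-0.36  0.1  -1.4 ] Ffwd 0.04 T [-0.052 -0.037 -0.007] pos [0.5418 0.0069 0.0529] tip fwd 0.0497 tilt [-7.e-04  2.e-04 -1.e+00]
```

No pinch at 50 mm: drag is about 0 and only the weight shows. I continue.

>>> jog_arm(
  series=[
    [[0.007, 0.04, 0], [0, 0, 0], 0],
    [[0.007, 0.04, 0], [0, 0, 0], 0],
    [[0.007, 0.04, 0], [0, 0, 0], 0],
    [[0, 0, 0], [0, 0, 0], 0],
  ],
)

```text
t: 18.87
position: [0.5427, 0.0096, 0.0533]
tcp_rot: [[0.168, 0.986, -0.0], [0.986, -0.168, 0.0], [-0.0, -0.0, -1.0]]
force: [-0.1, -0.1, -2.8]
width: 0.266
```

>>> jog_arm(
  series=[
    [[0.007, 0.04, 0], [0, 0, 0], 0],
    [[0.007, 0.04, 0], [0, 0, 0], 0],
    [[0.007, 0.04, 0], [0, 0, 0], 0],
    [[0, 0, 0], [0, 0, 0], 0],
  ],
)

```text
t: 19.2
position: [0.5433, 0.0122, 0.0535]
tcp_rot: [[0.167, 0.986, -0.0], [0.986, -0.167, -0.001], [-0.001, 0.0, -1.0]]
force: [-0.8, -2.2, -1.1]
width: 0.267
```

```bash
python3 -c "from h import *; stat()"
```

```text
t 19.5 F [-0.16 -3.28 -1.24] Ffwd -3.25 T [-0.677  0.13   0.015] pos [0.5433 0.0122 0.0534] tip fwd 0.0552 tilt [-0.e+00 -2.e-04 -1.e+00]
```

Drag has jumped to 3.3 N at about 55 mm with no extra plate load, so the platen has the blade. I go a few mm further and settle the blade slightly onto the plate.

>>> jog_arm(
  series=[
    [[0.007, 0.04, -0.01], [0, 0, 0], 0],
    [[0.007, 0.04, -0.01], [0, 0, 0], 0],
    [[0.007, 0.04, 0], [0, 0, 0], 0],
    [[0, 0, 0], [0, 0, 0], 0],
  ],
)

```text
t: 19.83
position: [0.5441, 0.0155, 0.0531]
tcp_rot: [[0.167, 0.986, 0.0], [0.986, -0.167, -0.0], [-0.0, 0.0, -1.0]]
force: [-0.4, -4.4, -0.4]
width: 0.267
```

```bash
python3 -c "from h import *; stat()"
```

```text
t 20.1333 F [-0.73 -4.56  0.41] Ffwd -4.62 T [-0.822  0.138  0.002] pos [0.5441 0.0154 0.0531] tip fwd 0.0585 tilt [ 3.e-04 -1.e-04 -1.e+00]
```

>>> jog_arm(
  series=[
    [[0.007, 0.04, 0], [0, 0, 0], 0],
    [[0.007, 0.04, 0], [0, 0, 0], 0],
    [[0, 0, 0], [0, 0, 0], 0],
    [[0, 0, 0], [0, 0, 0], 0],
  ],
)

```text
t: 20.47
position: [0.5443, 0.0173, 0.053]
tcp_rot: [[0.168, 0.986, 0.0], [0.986, -0.168, -0.0], [-0.0, 0.0, -1.0]]
force: [-1.1, -4.6, 1.2]
width: 0.273
```

Run:
```python
from h import *
stat(8)
im=env.snapshot('scene')[:,:,::-1]; e=proj('scene',[.55,.06,.05]).astype(int)
cv2.imwrite('pics/b4.png',cv2.resize(im[e[1]-40:e[1]+40,e[0]-70:e[0]+70],None,fx=5.6,fy=5.6,interpolation=2))
for c in('top','scene'):
  env.snapshot(c); print(c,[d['point'] for n in('gauge','platen_lip') for d in env.pinpoint(n,c) if d['point'][2]>.02])
```

```text
t 20.8667 F [-0.54 -5.89  0.54] Ffwd -5.89 T [-0.906  0.153 -0.006] pos [0.5443 0.0173 0.053 ] tip fwd 0.0604 tilt [ 2.e-04 -2.e-04 -1.e+00]
top [[0.5511, 0.0788, 0.0693]]
scene [[0.5437, 0.0161, 0.0408], [0.5575, 0.0766, 0.0704]]
```

View pics/b4.png

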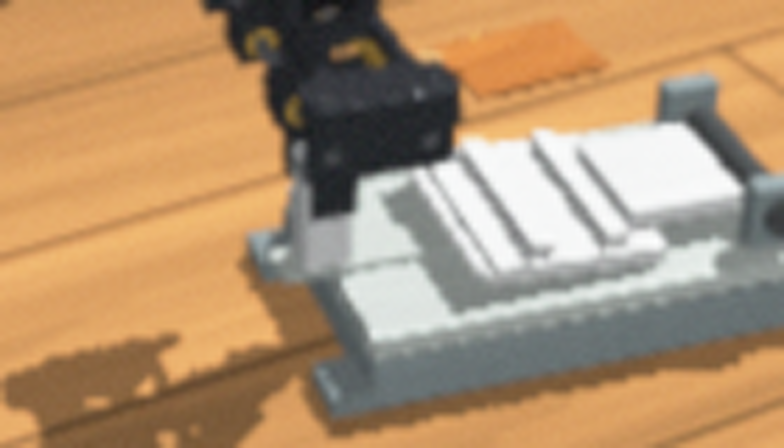

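The blade is flat and straight in the mouth with the grip upright, and the platen looks unlifted. Drag is 5.9 N with hardly any down-push from the arm, which is a snug pinch. I hand in.

```bash
python3 -c "
from h import *
print(env.job_done())"
```

```text
the job is handed in; nothing more can be done
None
```

I picked up the steel feeler and slid it into the press mouth until it dragged snugly. I handed the job in at about 21 s with the feeler still held in the closed gripper. The hand-in reports no verdict.

**Last checks:**
- **Drag:** 5.9 N in the last reading, within the 4–8 N snug range. It was near zero at 50 mm and rose to 3.3, 4.6 and 5.9 N by 60 mm, with only about 2 N of down-push from the arm. So the drag comes mostly from the platen, not from pressing on the lower plate.
- **Position:** the tip is about 60 mm past the mouth, centred to within a few millimetres, and straight to about 1°. The tool is vertical to 0.001 rad.
- **Platen and bystanders:** in the last picture the platen looked unlifted. I did not touch the jar, tiles or wooden tool, though I did not re-measure their positions at the end.

**Not measured directly:** the bearing forces of the platen and the lower plate on the blade; I inferred both from the wrist force. The two cameras' estimates of the platen lip differed by up to 6 mm, which is about their error.

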